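Snap the keeper cap over a waxed tile

TASK

Pick the white tile with the red wax petals off its wooden block, holding it by its long edges only and without touching the wax, and lower it, wax up, over the brass stud of the turning stand until it lies flat on the pedestal. Then take the orange snap cap from the cork mat and press it straight down onto the stud, right through the click, until it sits fully home on the tile. Finish without letting go: your gripper stays on the cap, still pressing it firmly down on the tile; do not let the tile drop, do not crush it, and leave the other things on the bench where they are.

Things in the scene. Friction and masses are not known exactly. Their poses are not given: they have to be found in the camera images.
- tile: White ceramic tile, 90 (x) x 60 (y) x 5 mm, about 65 g, with a round hole 28 mm wide through its middle. Origin: centre of its underside, z up. It starts wax up on the wooden block, whose sides stand about 10 mm inside the tile's long edges (60 mm apart), so fingers fit past them; hold it there, near the middle of its length.
- block: Fixed wooden block under the tile, 70 (x) x 36 (y) x 30 mm high. Origin: centre of its underside, on the bench. The tile lies on its top.
- stand: Fixed turning stand. Origin: centre of its underside on the bench. Dark steel base 100 mm wide, 12 mm high; on it an aluminium pedestal 40 mm wide, top 42 mm above the bench; on that a brass stud 16 mm wide. Four sprung steel balls stick out of the stud to 23 mm across, centred 14.5 mm above the pedestal's top: the tile's hole passes them freely, the cap's lip has to snap over them.
- seat (a point): Centre of the pedestal's top, on the stud's axis, 42 mm above the bench; z up. The tile's origin comes here when seated; the seated cap's origin is 5 mm above.
- cap: Orange snap cap, about 45 g, mouth down on the cork mat. Origin: centre of its underside, z up. Lower part 40 mm wide, 30 mm high, grip knob on top. Bore 24 mm deep: lip 19 mm wide in the lowest 5 mm, 27 mm above. The lip meets the balls with the underside 17 mm above the pedestal; resistance rises to 7 to 11 N, drops with a click 5 mm lower, then the balls draw it down (up to 14 N) to the tile.
- mat: Fixed round cork mat, 90 mm wide and 6 mm thick, on which the cap starts. Origin: centre of its underside, on the bench.
- tile_top (a point): Centre of the tile's hole at its upper face. A strip of red wax petals lies on this face near each end: 26 to 41 mm from here along the tile's x, 24 mm to either side in y, 4 mm high. Fingers must not touch the wax.
- stud_top (a point): Top of the stud, 26 mm above the pedestal; its last 7 mm taper from 16 to 9 mm wide.
- cap_knob (a point): Point on the cap's axis, 48 mm above its underside, in the round grip knob: 28 mm wide, from 30 to 58 mm above the underside, black band near its top. Grip here; fingertips may reach down to the shoulder 30 mm above the underside.
- dowel: Bystander: upright wooden dowel, 28 mm wide, 75 mm high; origin at the centre of its underside.
- green_wax: Bystander: green wax block 60 x 35 x 25 mm; origin at the centre of its underside.
- pink_wax: Bystander: pink wax bar 70 x 22 x 14 mm; origin at the centre of its underside.
- jar: Bystander: small jar with brass lid, 54 mm wide, 60 mm high; origin at the centre of its underside.
- spatula: Bystander: spatula lying on the bench, 170 mm long; origin under its middle.
- dish: Bystander: blue bowl 70 mm wide, 30 mm high; origin at the centre of its underside.
- spool: Bystander: white spool 48 mm wide, 32 mm high; origin at the centre of its underside.
There are look-alikes about, which are no part of the job. Leave any blue look-alike of the cap alone.

How it is judged:
By the outcome, as a careful person would: the job done as asked, in the order asked, and still so for the second after the job is handed in, while the arm keeps its last pose, push and grip.
It also fails if it takes over 69 s, if anything falls off the work surface, if the arm or the gripper's body presses on something with over 40 N, if the wrist force passes 120 N, or if a joint passes its speed limit or range.

ROBOT

A 6-joint arm with a two-finger parallel gripper is mounted at the origin on the work surface. World frame = base frame: x ahead of the robot, y to its left, z up, the work surface at z = 0. Lengths are in mm, angles in rad, forces in N, time in s.
With the tool pointing down it reaches from about 350 to 875 mm from the base axis. Payload 4.2 kg.
Tool frame: the origin (TCP) lies at the very end of the fingers, on their centre line; the grasp point (between the pads) lies 19 mm behind it; z points along the fingers, y is the line along which they close (so a half turn about z gives the same grasp; the last joint's range is limited). The gripper opens to 85 mm and grips with 20 to 120 N. Pads are 22 mm wide; open, the fingers measure 114 mm over their backs; the gripper's body (76 mm by 85 mm) begins 54 mm behind the grasp point. The pads swing forward as they close: fully open they stand 13 mm farther back than shut.
Start: joints at [1.442, 0.385, 0.008, 0, -1.194, -0.259], TCP at [236.312, 578.581, 231.312] pointing down, gripper open.
Joint ranges: [-3.14, 3.14], [-1.21, 2.06], [-1.07, 1.41], [-3.16, 2.05], [-2.99, -0.16], [-3.1, 3.1]. Speed limits (rad/s): [2.79, 2.79, 3.14, 3.14, 3.14, 3.14].

INTERFACE

Orientations are given as a unit quaternion [x, y, z, w].
In Python, from bench import arm gives the robot as it stands. The module is installed in compiled form; this text tells all that it offers.
- The arm moves only by the tool drive_tool, never from a script. Its argument "targets" is a list of rows, each a list of 5 numbers: the closure, from -1 (fully open) to 1 (shut), then the shift along the tool's x, y, z in mm, then the turn about the tool's z in degrees. In form: [[grip, tx, ty, tz, roll], ...]. A call has 1 to 12 rows; each row is the pose to reach, as a shift and turn from the pose commanded when the call began, along the tool's axes at that moment; what a row does not reach only later rows make up. A row lasts 1/10 s, in which the tool goes at most 50 mm and 8.59 degrees, less where a joint would pass 70% of its speed; a pose out of reach is approached as far as the arm can. A call with a gripper value outside its range is refused whole. The fingers move at their own pace and stop on an object; the grip force is fixed at half the most. Time passes only in rows, so rows that repeat a pose let the fingers close. It gives the time, the measured TCP pose, the force, the opening and the grip force at its end, in the units of the state.
- arm.read_state(): the state, without advancing time (a new reading comes with each control period).
- arm.get_image(name): name is "side" or "top"; returns the picture (480x640x3 uint8, blue, green, red); there is no depth.
- arm.camera_params(name): a dict with "fov_y" (degrees; the focal length in pixels is half the picture's height over the tangent of half this angle, whatever the lens; pixels are square), "cx", "cy" (the principal point, pixels), "rvec" (rotation vector, rad) and "tvec" (3), from world to camera coordinates, as OpenCV has them. Camera axes: x right, y down, z forward; pixel columns grow to the right and rows downward; lengths in mm; the calibration is good to about 2 mm. A picture is of the moment at which its call begins. camera_params takes no time and is no camera call.
- arm.job_done(): hands the job in; it is judged then, once.
The state is a dict: "clock": time; "joints": joint angles; "joint_vel": joint speeds; "joint_efforts": joint torques, N m; "position": TCP position; "ee_rot": TCP orientation; "contact_force": force on the tool from outside, world axes, zero at the start; "wrist_torque": the same for the moment, N m; "gripper_width": finger opening in mm; "grasp_force": force on a finger pad.
Only numpy, scipy, OpenCV 4.12 (cv2) and the standard library are available. Lean on these libraries where they do the work, as an engineer would, in place of code of your own. Each camera call takes 0.05 s, during which the arm holds its last target. There are 200 camera calls.

## Working session

There is one attempt and no reset: what is moved stays moved. The work goes in short steps, Python scripts to look and compute and a tool call to move; the robot and the scene stay as the last step left them, time stands still between calls to the robot, and variables do not carry over. Pictures are saved under pics/ and viewed, at most 10 in all, crops included, and the job is handed in when it is done.

Besides the shell and the picture viewer there is one more tool, called after "Request:" as name(argument=value, ...) on one line, values as JSON. drive_tool: Moves the arm, as the interface text tells. Its arguments: {"type":"object","properties":{"targets":{"type":"array","items":{"type":"array","items":{"type":"number"}}}},"required":["targets"]}

```bash
mkdir -p pics; cat > h.py <<'E'
import numpy as np, cv2
from bench import arm
from scipy.spatial.transform import Rotation as R
def cam(n):
    p=arm.camera_params(n); f=240/np.tan(np.radians(p["fov_y"])/2)
    K=np.array([[f,0,p["cx"]],[0,f,p["cy"]],[0,0,1.]])
    Rm=cv2.Rodrigues(np.array(p["rvec"],float))[0]; t=np.array(p["tvec"],float).ravel()
    return K,Rm,t
def ray(n,u,v):
    K,Rm,t=cam(n); return -Rm.T@t, Rm.T@np.linalg.inv(K)@np.array([u,v,1.])
def onplane(n,u,v,z):
    c,d=ray(n,u,v); return c+d*(z-c[2])/d[2]
def proj(n,P):
    K,Rm,t=cam(n); q=K@(Rm@np.array(P,float)+t); return q[:2]/q[2]
def tool(P):
    s=arm.read_state(); return R.from_quat(s["ee_rot"]).inv().apply(np.array(P)-s["position"])
E
python3 - <<'E'
from h import *
for n in("side","top"):
    cv2.imwrite(f"pics/{n}0.png",arm.get_image(n)); print(n,arm.camera_params(n), ray(n,320,240))
s=arm.read_state(); print(s, R.from_quat(s["ee_rot"]).as_matrix().round(3))
E
```

```text
side {'fov_y': 43.12495210296342, 'cx': 317.18938130726383, 'cy': 239.23744750150829, 'rvec': array([ 2.08262805, -0.39559358,  0.22227442]), 'tvec': array([-495.94320018,  163.47317115, 1083.20915447])} (array([ 153.16882836, -967.46850058,  697.54513705]), array([ 0.31732049,  0.79553295, -0.51619572]))
top {'fov_y': 54.304090283525525, 'cx': 331.34079729406307, 'cy': 230.51348317336354, 'rvec': array([ 2.13019755, -2.12779405,  0.22917797]), 'tvec': array([-11.74618376, 522.66276706, 928.37634877])} (array([ 334.20105614,    9.10980778, 1011.64403391]), array([ 0.17259268,  0.00347108, -0.9854938 ]))
{'clock': 0.1, 'joints': array([ 1.44158144e+00,  3.85481816e-01,  6.79111874e-03, -4.21818225e-04,
       -1.19401826e+00, -2.58532153e-01]), 'joint_vel': array([-6.82943451e-05, -2.21322022e-03,  4.35820012e-03,  1.20582705e-03,
        3.70197321e-04, -6.46389713e-04]), 'joint_efforts': array([-3.73972143e-04, -3.93320847e+01,  1.88928437e+01,  4.19795662e+00,
       -2.59537970e-03,  5.14965691e-06]), 'position': array([236.14555428, 578.11740949, 230.34283968]), 'ee_rot': array([ 9.81249864e-01, -1.92737520e-01, -1.33839870e-04,  9.66985128e-04]), 'contact_force': array([ 0.7131878 , -0.05524831,  0.86461551]), 'wrist_torque': array([0.0039061 , 0.01611565, 0.01795382]), 'grasp_force': 0.0, 'gripper_width': 85.21753776442827} [[ 0.926 -0.378 -0.001]
 [-0.378 -0.926 -0.002]
 [ 0.     0.002 -1.   ]]
```

View pics/top0.png

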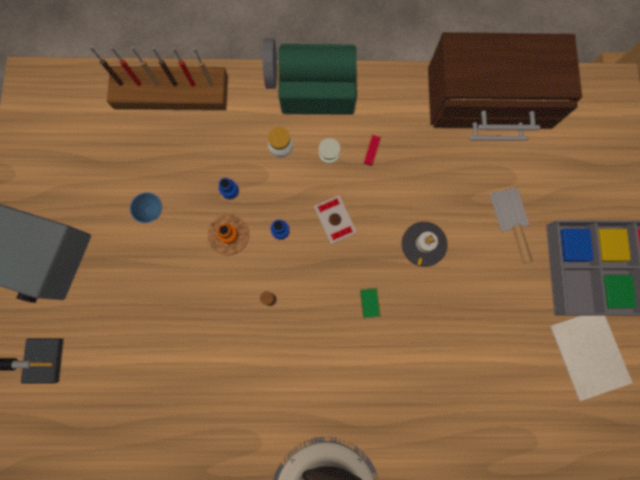

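View pics/side0.png

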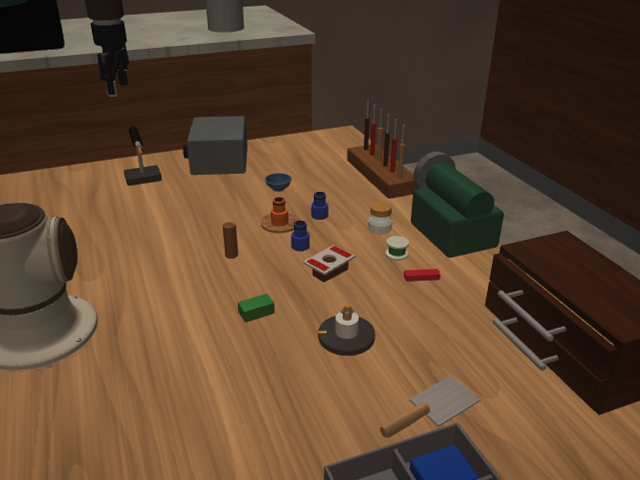

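The top view shows the tile at about (335,219), the stand at (425,243) and the orange cap at (228,233). Two blue look-alikes are at (228,188) and (280,230). Next I'll measure by colour masks.

```bash
cat > m.py <<'E'
from h import *
def blob(img,mask,c,r):
    m=np.zeros(mask.shape,np.uint8); cv2.circle(m,c,r,255,-1); m&=mask
    cs=cv2.findContours(m,cv2.RETR_EXTERNAL,cv2.CHAIN_APPROX_NONE)[0]
    return m,max(cs,key=cv2.contourArea)
def cen(c):
    M=cv2.moments(c); return M["m10"]/M["m00"],M["m01"]/M["m00"]
def masks(img):
    h=cv2.cvtColor(img,cv2.COLOR_BGR2HSV); H,S,V=[h[...,i].astype(int) for i in range(3)]
    b=lambda x:x.astype(np.uint8)*255
    return dict(white=b((S<70)&(V>110)),red=b(((H<4)|(H>172))&(S>150)&(V>90)),dark=b((V<75)),
        orange=b((H>=4)&(H<14)&(S>190)&(V>90)))
E
python3 - <<'E'
from m import *
I={n:arm.get_image(n) for n in("top","side")}
t=I["top"];M=masks(t)
def crop(i,u,v,w=50,k=4): return cv2.resize(i[v-w:v+w,u-w:u+w],None,fx=k,fy=k,interpolation=cv2.INTER_CUBIC)
a=np.hstack([crop(t,335,219,33,6)[:, :396],crop(t,425,243,33,6)]);b=np.hstack([crop(I["side"],330,262,33,6),crop(I["side"],347,328,33,6)])
cv2.imwrite("pics/c1.png",cv2.resize(np.vstack([a,b]),(600,600)))
# tile
m,c=blob(t,M["white"]|M["red"],(335,219),30); hull=cv2.convexHull(c)
print("tile rect",cv2.minAreaRect(hull),onplane("top",*cen(hull),35))
m,_=blob(t,M["red"],(335,219),30)
rs=[cen(c) for c in cv2.findContours(m,0,1)[0] if cv2.contourArea(c)>15]; print("red",[onplane("top",*r,37).round(1) for r in rs])
for k,r in (("dark",30),("white",16)):
    m,c=blob(t,M[k],(425,243),r);hull=cv2.convexHull(c);print(k,cv2.fitEllipse(hull),cv2.contourArea(hull),onplane("top",*cen(hull),12 if k=="dark" else 40))
m,c=blob(t,M["orange"],(228,233),14);print("cap",cen(c),cv2.contourArea(c),onplane("top",*cen(c),36))
s=I["side"];M=masks(s)
m,c=blob(s,M["white"]|M["red"],(330,262),35);hull=cv2.convexHull(c);print("tile side",cv2.approxPolyDP(hull,4,True).ravel(),onplane("side",*cen(hull),33))
m,c=blob(s,M["dark"],(347,333),38);hull=cv2.convexHull(c);print("base side",cv2.fitEllipse(hull),onplane("side",*cen(hull),8))
m,c=blob(s,M["white"],(347,325),20);print("ped side",cv2.boundingRect(c),onplane("side",*cen(c),30))
m,c=blob(s,M["orange"],(279,212),20);print("cap side",cv2.boundingRect(c),cen(c))
E
```

```text
tile rect ((334.96917724609375, 219.3321990966797), (40.800968170166016, 27.64203643798828), 65.55604553222656) [550.20826775 -19.13334503  35.        ]
red [array([520.5, -31.9,  37. ]), array([581.7,  -4.8,  37. ])]
dark ((424.0147705078125, 243.80364990234375), (42.698760986328125, 43.929805755615234), 110.74128723144531) 1447.5 [ 501.41382349 -213.63964379   12.        ]
white ((426.8580017089844, 241.157958984375), (18.746549606323242, 21.717262268066406), 75.18374633789062) 306.5 [ 502.52061969 -213.4847576    40.        ]
cap (227.08134243458474, 233.21501706484642) 293.0 [519.07663766 208.85180894  36.        ]
tile side [353 255 326 272 304 262 333 246] [549.95994913 -17.87763628  33.        ]
base side ((346.1391296386719, 334.75042724609375), (40.66094207763672, 57.2891960144043), 92.96611785888672) [ 500.40635596 -220.62738195    8.        ]
ped side (336, 312, 23, 14) [ 507.62544481 -205.46325755   30.        ]
cap side (271, 205, 17, 21) (277.50721153846155, 215.16105769230768)
```

View pics/c1.png

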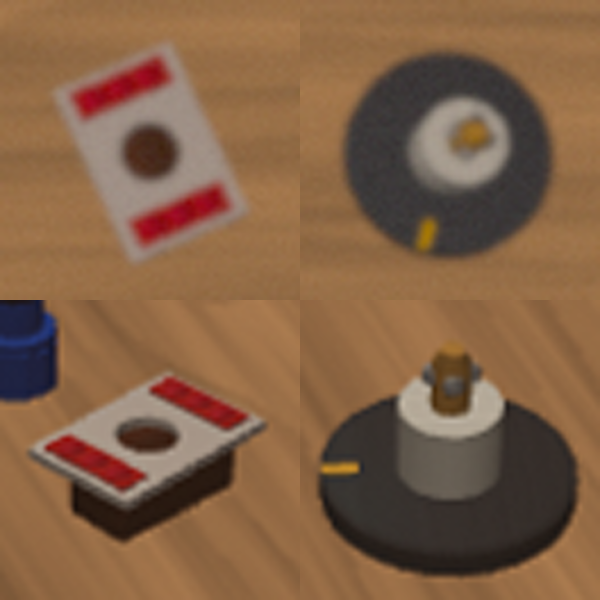

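Top crop: tile flat on the block, wax strips at both ends, hole in the middle. Its stand crop has the pedestal's top centred at about (427.9,241.2). In the side picture it's near (347.3,318.3).

```bash
python3 - <<'E'
from m import *
print("ped",onplane("top",427.9,241.2,42),onplane("side",347.3,318.3,42),"base",onplane("top",424.7,244.1,12))
print("hover tile",tool([550.5,-18.8,110]).round(1))
E
```

```text
ped [ 502.07449458 -215.28931039   42.        ] [ 503.27267299 -217.19007612   42.        ] base [ 500.85192299 -214.98125333   12.        ]
hover tile [516.8 433.7 121.3]
```

Request:
drive_tool(targets=[[-1,517,434,60,-46],[-1,517,434,60,-46],[-1,517,434,60,-46],[-1,517,434,60,-46],[-1,517,434,60,-46],[-1,517,434,60,-46],[-1,517,434,60,-46],[-1,517,434,60,-46],[-1,517,434,60,-46],[-1,517,434,80,-46],[-1,517,434,100,-46],[-1,517,434,121,-46]])

```text
clock: 1.4
position: [512.0, 56.1, 149.5]
ee_rot: [0.979, 0.206, 0.002, -0.0]
contact_force: [0.6, -0.6, -0.7]
gripper_width: 85.4
grasp_force: 0.0
```

Request:
drive_tool(targets=[[-1,2,40,20,0],[-1,5,75,40,0],[-1,5,84,40,0],[-1,5,84,40,0],[-1,5,84,40,0],[-1,5,84,40,0]])

```text
clock: 2.0
position: [549.1, -15.8, 109.9]
ee_rot: [0.978, 0.207, 0.001, -0.0]
contact_force: [0.5, 0.2, 0.0]
gripper_width: 85.7
grasp_force: 0.0
```

```bash
python3 - <<'E'
from m import *
s=arm.read_state(); print(s["position"],np.degrees(R.from_quat(s["ee_rot"]).as_euler("xyz")))
i=arm.get_image("side"); cv2.imwrite("pics/s1.png",cv2.resize(i[150:300,240:440],None,fx=4,fy=4,interpolation=cv2.INTER_CUBIC))
print(tool([550.5,-18.8,10]).round(1))
E
```

```text
[549.08895897 -15.79582074 109.91993986] [ 1.79985410e+02 -1.04300742e-01  2.38780090e+01]
[-0.1  3.4 99.9]
```

View pics/s1.png

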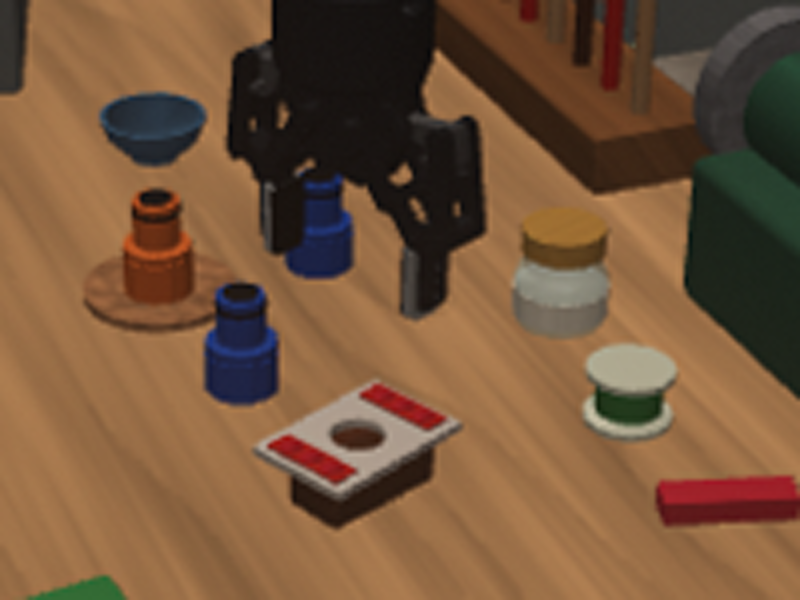

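The fingers straddle the tile from above, with tips at roughly (310,212) and (345,229) and clear of the neighbours. Next I descend.

Request:
drive_tool(targets=[[-1,0,3.4,20,0],[-1,0,3.4,40,0],[-1,0,3.4,60,0],[-1,0,3.4,75,0],[-1,0,3.4,85,0],[-1,0,3.4,92,0],[-1,0,3.4,98,0],[-1,0,3.4,100,0],[-1,0,3.4,100,0],[-1,0,3.4,100,0]])

```text
clock: 3.05
position: [550.7, -20.1, 9.3]
ee_rot: [0.979, 0.206, 0.0, 0.0]
contact_force: [-0.2, -0.4, -0.0]
gripper_width: 85.4
grasp_force: 0.0
```

```bash
python3 - <<'E'
from m import *
print(tool([550.5,-18.8,10]).round(1), arm.read_state()["contact_force"])
i=arm.get_image("side"); cv2.imwrite("pics/s2.png",cv2.resize(i[195:295,265:400],None,fx=5,fy=5,interpolation=cv2.INTER_CUBIC))
E
```

```text
[ 0.3 -1.2 -0.7] [-0.22583402 -0.42246211 -0.03001241]
```

View pics/s2.png

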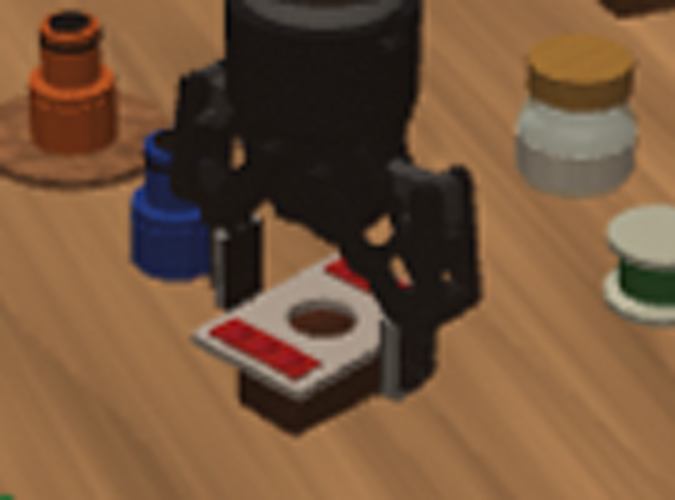

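Both fingers are beside the tile's long edges near mid-length, clear of the wax and with tips below the tile. Next I close.

Request:
drive_tool(targets=[[-1,0,-1,0,0],[0,0,-1,0,0],[0.2,0,-1,0,0],[0.5,0,-1,0,0],[1,0,-1,0,0],[1,0,-1,0,0],[1,0,-1,0,0],[1,0,-1,0,0],[1,0,-1,0,0]])

```text
clock: 4.0
position: [550.1, -19.2, 9.5]
ee_rot: [0.979, 0.206, 0.0, 0.0]
contact_force: [-2.7, 0.0, 5.5]
gripper_width: 58.5
grasp_force: 63.7
```

Request:
drive_tool(targets=[[1,0,0,-2,0],[1,0,0,-6,0],[1,0,0,-14,0],[1,0,0,-26,0],[1,0,0,-40,0],[1,0,0,-55,0],[1,0,0,-70,0],[1,0,0,-82,0],[1,0,0,-90,0],[1,0,0,-93,0],[1,0,0,-93,0]])

```text
clock: 5.1
position: [550.0, -19.1, 102.2]
ee_rot: [0.979, 0.206, 0.0, -0.0]
contact_force: [0.2, 0.4, -1.0]
gripper_width: 58.0
grasp_force: 64.3
```

Request:
drive_tool(targets=[[1,-4,5,0,0],[1,-12,16,0,0],[1,-25,32,0,0],[1,-40,52,0,0],[1,-56,73,0,0],[1,-72,93,0,0],[1,-87,113,0,0],[1,-101,131,0,0],[1,-112,145,0,0],[1,-120,155,0,0],[1,-123.5,160,0,0],[1,-123.5,160,0,0]])

```text
clock: 6.3
position: [501.1, -216.1, 101.6]
ee_rot: [0.979, 0.205, -0.0, -0.0]
contact_force: [-0.1, -0.2, -0.7]
gripper_width: 58.3
grasp_force: 64.3
```

```bash
python3 - <<'E'
from m import *
s=arm.read_state(); print(s["position"],s["contact_force"],s["gripper_width"],np.degrees(R.from_quat(s["ee_rot"]).as_euler("xyz")))
i=arm.get_image("side"); t=arm.get_image("top")
a=cv2.resize(i[220:370,270:420],(600,600),interpolation=cv2.INTER_CUBIC)
cv2.imwrite("pics/s3.png",a)
P=s["position"]+np.array([0,0,20.5]); print("expected tile centre px",proj("side",P+[0,0,5]),"stud top",proj("side",[501.8,-215.5,68]),"ped",proj("side",[501.8,-215.5,42]))
E
```

```text
[ 501.06212842 -216.11524091  101.62956384] [-0.14970209 -0.16105634 -0.72650305] 58.313970391779876 [-1.79984945e+02  2.18681543e-02  2.37071520e+01]
expected tile centre px [347.07052572 277.47301513] stud top [346.47851084 305.84840587] ped [346.12045164 317.92519682]
```

View pics/s3.png

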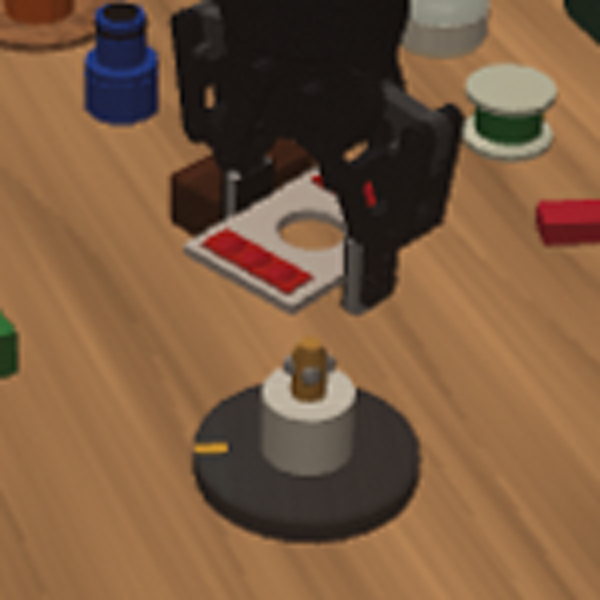

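The side view shows the tile held level. Its hole centre is at crop (310,230) and the pedestal's top at (309,392), so the lateral error is about 1 mm. I'll correct that on the way down and watch the force.

Request:
drive_tool(targets=[[1,1.3,0.7,5,0],[1,1.3,0.7,14,0],[1,1.3,0.7,22,0],[1,1.3,0.7,30,0],[1,1.3,0.7,37,0],[1,1.3,0.7,42,0],[1,1.3,0.7,46,0],[1,1.3,0.7,50,0],[1,1.3,0.7,50,0]])

```text
clock: 7.3
position: [502.6, -215.5, 51.4]
ee_rot: [0.979, 0.206, -0.0, -0.0]
contact_force: [0.2, -0.5, -0.7]
gripper_width: 58.4
grasp_force: 64.3
```

```bash
python3 - <<'E'
from m import *
s=arm.read_state(); print(s["position"],s["contact_force"])
i=arm.get_image("side")
a=cv2.resize(i[265:355,302:392],(600,600),interpolation=cv2.INTER_CUBIC)
cv2.imwrite("pics/s4.png",a)
E
```

```text
[ 502.61953987 -215.48950061   51.37601129] [ 0.16401036 -0.53034665 -0.72557262]
```

View pics/s4.png

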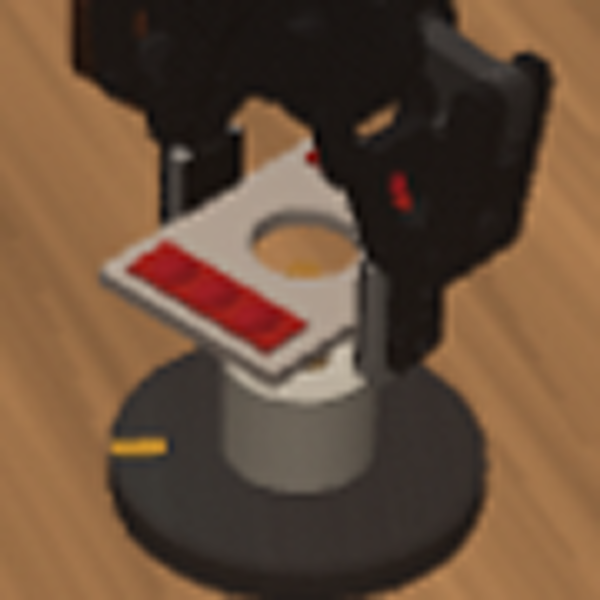

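The stud tip shows through the hole at about crop (303,268), and the hole centre is at about x 304, so they line up. I continue down.

Request:
drive_tool(targets=[[1,0,0.3,4,0],[1,0,0.3,8,0],[1,0,0.3,12,0],[1,0,0.3,16,0],[1,0,0.3,20,0],[1,0,0.3,24,0],[1,0,0.3,26,0],[1,0,0.3,26,0]])

```text
clock: 8.15
position: [502.8, -215.8, 25.5]
ee_rot: [0.979, 0.206, -0.0, -0.0]
contact_force: [-0.2, 0.3, -1.1]
gripper_width: 58.5
grasp_force: 64.3
```

Request:
drive_tool(targets=[[1,0,0,1,0],[1,0,0,2,0],[1,0,0,3,0],[1,0,0,3.5,0],[1,0,0,3.5,0]])

```text
clock: 8.65
position: [503.0, -215.8, 22.3]
ee_rot: [0.979, 0.206, -0.0, -0.0]
contact_force: [-0.2, -0.2, -1.0]
gripper_width: 58.3
grasp_force: 64.3
```

Request:
drive_tool(targets=[[1,0,0,0.5,0],[1,0,0,1,0],[1,0,0,1,0],[1,0,0,1,0]])

```text
clock: 9.05
position: [503.1, -215.8, 21.5]
ee_rot: [0.979, 0.206, 0.0, 0.0]
contact_force: [-0.1, -0.4, 1.0]
gripper_width: 58.6
grasp_force: 64.4
```

Request:
drive_tool(targets=[[1,0,0,0.5,0],[1,0,0,0.5,0],[1,0,0,0.5,0]])

```text
clock: 9.35
position: [503.1, -215.8, 21.5]
ee_rot: [0.979, 0.206, 0.0, 0.0]
contact_force: [-2.0, -0.3, 6.2]
gripper_width: 58.1
grasp_force: 64.7
```

Contact is 6 N at z = 21.5, so the tile is seated. I release and rise.

Request:
drive_tool(targets=[[0,0,0,-0.3,0],[-0.5,0,0,-0.3,0],[-1,0,0,-0.3,0],[-1,0,0,-0.3,0],[-1,0,0,-0.3,0],[-1,0,0,-0.3,0],[-1,0,0,-0.3,0]])

```text
clock: 10.05
position: [503.0, -215.8, 21.1]
ee_rot: [0.979, 0.206, -0.0, -0.0]
contact_force: [0.3, 0.7, 0.0]
gripper_width: 85.5
grasp_force: 0.0
```

Request:
drive_tool(targets=[[-1,0,0,-5,0],[-1,0,0,-15,0],[-1,0,0,-30,0],[-1,0,0,-55,0],[-1,0,0,-85,0],[-1,0,0,-110,0],[-1,0,0,-130,0],[-1,20,-30,-130,0],[-1,40,-70,-130,0],[-1,65,-120,-130,0],[-1,85,-165,-130,0]])

```text
clock: 11.15
position: [514.4, -34.2, 152.4]
ee_rot: [0.979, 0.206, 0.001, 0.0]
contact_force: [1.5, -0.8, -0.4]
gripper_width: 85.5
grasp_force: 0.0
```

```bash
python3 - <<'E'
from m import *
s=arm.read_state(); print(s["position"],s["contact_force"],s["gripper_width"])
I={n:arm.get_image(n) for n in("top","side")}
def cr(i,u,v,w): return cv2.resize(i[v-w:v+w,u-w:u+w],(400,400),interpolation=cv2.INTER_CUBIC)
t,i=I["top"],I["side"]
print(cr(t,425,243,40).shape)
p=lambda a,u,v:cv2.resize(a[v-20:v+20,u-20:u+20],(300,300),interpolation=cv2.INTER_CUBIC)
cv2.imwrite("pics/s5.png",np.vstack([np.hstack([p(t,228,233),p(i,279,212)]),np.hstack([p(t,426,242),cv2.resize(i[295:345,322:372],(300,300),interpolation=cv2.INTER_CUBIC)])]))
E
```

```text
[514.42038684 -34.16165943 152.41746332] [ 1.52378542 -0.8356657  -0.4362123 ] 85.48357874856902
(400, 400, 3)
```

View pics/s5.png

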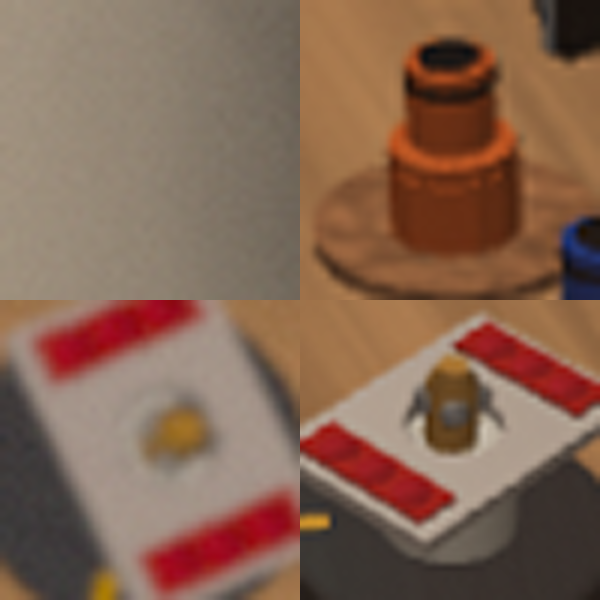

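The tile lies flat on the pedestal with the stud through its hole. In the side view the cap's knob rim is centred at about full-image pixel (278.7,199.3). The arm hides the cap in the top view, so I use the first top picture.

```bash
python3 - <<'E'
from m import *
t=cv2.imread("pics/top0.png"); i=cv2.imread("pics/side0.png")
cv2.imwrite("pics/s6.png",np.hstack([cv2.resize(x[v-25:v+25,u-25:u+25],(400,400),interpolation=cv2.INTER_CUBIC) for x,u,v in((t,228,233),(i,279,212))]))
print("rim side",onplane("side",278.7,199.3,64))
for n,x,c in(("top",t,(228,233)),("side",i,(279,213))):
    h=cv2.cvtColor(x,cv2.COLOR_BGR2HSV); m=((h[...,0]<13)&(h[...,1]>200)).astype(np.uint8)*255
    _,k=blob(x,m,c,22); hull=cv2.convexHull(k); print(n,cv2.boundingRect(hull),cen(hull),onplane(n,*cen(hull),30))
for q in [(519,209),(520,207)]: print([(n,z,proj(n,[*q,z]).round(1)) for n in("top","side") for z in(6,36,64)])
E
```

```text
rim side [521.59219202 210.07064091  64.        ]
top (224, 230, 9, 10) (228.51724137931035, 235.01724137931035) [516.32655742 206.88088547  30.        ]
side (271, 205, 16, 21) (278.55987654320984, 214.8716049382716) [516.57124233 199.59871112  30.        ]
[('top', 6, array([229.7, 235.8])), ('top', 36, array([227. , 233.3])), ('top', 64, array([224.3, 230.7])), ('side', 6, array([278.6, 222. ])), ('side', 36, array([278.2, 210.6])), ('side', 64, array([277.8, 199.7]))]
[('top', 6, array([230.7, 235.4])), ('top', 36, array([228. , 232.8])), ('top', 64, array([225.3, 230.2])), ('side', 6, array([279.3, 222.3])), ('side', 36, array([278.9, 210.9])), ('side', 64, array([278.5, 200. ]))]
```

View pics/s6.png

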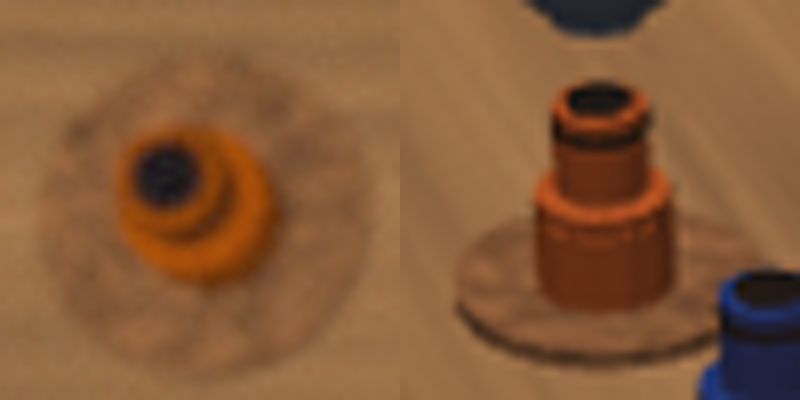

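Rim in the top view is at (223.3,229.2), giving a cap axis near (521.7,210.5), and the side view agrees within 1 mm. I move above it.

Request:
drive_tool(targets=[[-1,15,-31,5,0],[-1,34,-71,15,0],[-1,54,-113,25,0],[-1,73,-153,35,0],[-1,89,-186,40,0],[-1,100,-209,40,0],[-1,105.5,-221,40,0],[-1,105.5,-221,40,0],[-1,105.5,-221,40,0],[-1,105.5,-221,40,0]])

```text
clock: 12.25
position: [521.6, 207.8, 111.5]
ee_rot: [0.979, 0.205, -0.0, 0.0]
contact_force: [-0.8, -0.2, 0.2]
gripper_width: 85.6
grasp_force: 0.0
```

```bash
python3 - <<'E'
from m import *
s=arm.read_state(); print(s["position"],s["contact_force"],np.degrees(R.from_quat(s["ee_rot"]).as_euler("xyz")))
print(tool([521.7,210.5,38]).round(1))
E
```

```text
[521.61030369 207.75636546 111.46855366] [-0.76753794 -0.20888298  0.22874928] [-1.79998454e+02  9.90947325e-03  2.36896801e+01]
[ 1.2 -2.5 73.5]
```

Request:
drive_tool(targets=[[-1,1.2,-2.5,15,0],[-1,1.2,-2.5,32,0],[-1,1.2,-2.5,48,0],[-1,1.2,-2.5,60,0],[-1,1.2,-2.5,68,0],[-1,1.2,-2.5,73.5,0],[-1,1.2,-2.5,73.5,0],[-1,1.2,-2.5,73.5,0]])

```text
clock: 13.05
position: [522.1, 212.0, 38.1]
ee_rot: [0.979, 0.206, 0.0, -0.0]
contact_force: [0.1, -0.1, -0.1]
gripper_width: 85.1
grasp_force: 0.0
```

```bash
python3 - <<'E'
from m import *
s=arm.read_state(); print(s["position"],s["contact_force"])
i=arm.get_image("side")
cv2.imwrite("pics/s7.png",cv2.resize(i[165:245,235:325],(675,600),interpolation=cv2.INTER_CUBIC))
E
```

```text
[522.14727435 212.01504781  38.11714913] [ 0.12675381 -0.10406116 -0.13990788]
```

View pics/s7.png

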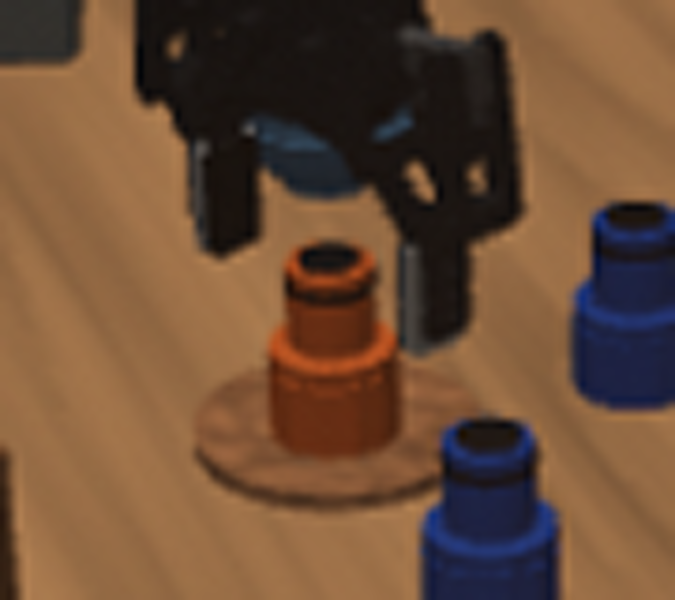

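The fingers straddle the knob. Tip midpoint is (327,302) and the cap axis is at x ≈ 332, with tips above the shoulder. Next I close.

Request:
drive_tool(targets=[[-1,-1,1.2,0,0],[0,-1,1.2,0,0],[0.3,-1,1.2,0,0],[0.6,-1,1.2,0,0],[1,-1,1.2,0,0],[1,-1,1.2,0,0],[1,-1,1.2,0,0],[1,-1,1.2,0,0],[1,-1,1.2,0,0],[1,-1,1.2,0,0]])

```text
clock: 14.1
position: [521.6, 210.6, 37.9]
ee_rot: [0.979, 0.206, 0.0, -0.0]
contact_force: [-0.9, 1.1, 3.6]
gripper_width: 26.4
grasp_force: 59.1
```

Request:
drive_tool(targets=[[1,0,0,-3,0],[1,0,0,-10,0],[1,0,0,-22,0],[1,0,0,-40,0],[1,0,0,-62,0],[1,0,0,-84,0],[1,0,0,-102,0],[1,0,0,-112,0],[1,0,0,-115,0],[1,0,0,-115,0]])

```text
clock: 15.1
position: [521.1, 210.3, 152.8]
ee_rot: [0.979, 0.206, 0.0, -0.0]
contact_force: [-1.4, -0.4, -0.7]
gripper_width: 26.0
grasp_force: 59.0
```

Request:
drive_tool(targets=[[1,-4,8,0,0],[1,-12,24,0,0],[1,-24,48,0,0],[1,-40,80,0,0],[1,-58,116,0,0],[1,-76,152,0,0],[1,-94,189,0,0],[1,-112,226,0,0],[1,-130,262,0,0],[1,-147,297,0,0],[1,-162,327,0,0],[1,-174,351,0,0]])

```text
clock: 16.3
position: [501.8, -183.8, 151.9]
ee_rot: [0.979, 0.205, -0.001, -0.0]
contact_force: [0.8, -0.3, -1.5]
gripper_width: 26.6
grasp_force: 59.0
```

Request:
drive_tool(targets=[[1,-8,17,0,0],[1,-13,27,0,0],[1,-15,31,0,0],[1,-15,31,0,0],[1,-15,31,0,0],[1,-15,31,0,0]])

```text
clock: 16.9
position: [502.5, -214.7, 152.7]
ee_rot: [0.978, 0.207, -0.0, -0.0]
contact_force: [-0.1, 0.3, -1.1]
gripper_width: 26.3
grasp_force: 59.0
```

```bash
python3 - <<'E'
from m import *
s=arm.read_state(); print(s["position"],s["contact_force"],s["gripper_width"],np.degrees(R.from_quat(s["ee_rot"]).as_euler("xyz")))
print(tool([503,-215.8,105]).round(1))
i=arm.get_image("side"); cv2.imwrite("pics/s8.png",cv2.resize(i[245:345,302:392],(540,600),interpolation=cv2.INTER_CUBIC))
E
```

```text
[ 502.47606567 -214.66627385  152.70555979] [-0.1488295   0.29422424 -1.07460063] 26.32844002466322 [-1.79994100e+02  7.31978793e-04  2.38494168e+01]
[ 0.   1.3 47.7]
```

View pics/s8.png

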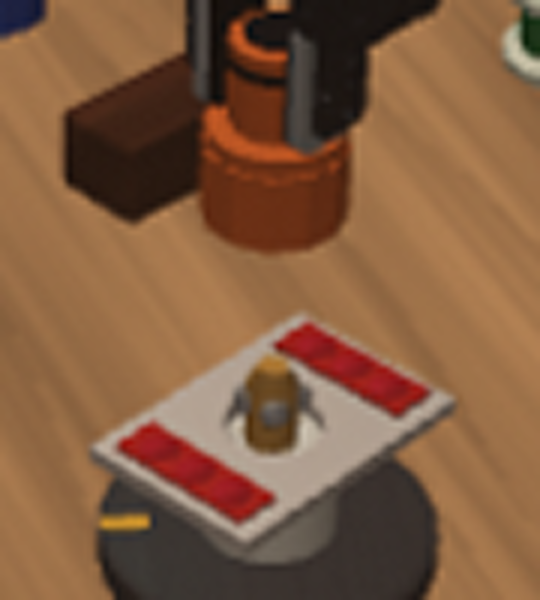

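I've now viewed 11 pictures, one over the limit of 10, so no more. This one shows the cap level above the stud. Its axis is at crop x ≈ 276 and the stud at 273, and allowing for perspective the cap is about 0.8 mm left of the stud axis. I'll correct that and descend.

Request:
drive_tool(targets=[[1,0.2,1,4,0],[1,0.2,1,12,0],[1,0.2,1,22,0],[1,0.2,1,32,0],[1,0.2,1,40,0],[1,0.2,1,46,0],[1,0.2,1,50,0],[1,0.2,1,52,0],[1,0.2,1,52,0],[1,0.2,1,52,0]])

```text
clock: 17.95
position: [503.3, -216.3, 101.0]
ee_rot: [0.979, 0.206, 0.0, 0.0]
contact_force: [-0.2, -0.9, -0.4]
gripper_width: 26.0
grasp_force: 59.0
```

Request:
drive_tool(targets=[[1,0,0,1,0],[1,0,0,2,0],[1,0,0,3,0],[1,0,0,4,0],[1,0,0,4,0]])

```text
clock: 18.45
position: [502.9, -216.2, 96.5]
ee_rot: [0.979, 0.206, -0.0, -0.0]
contact_force: [0.5, -0.1, -0.9]
gripper_width: 26.3
grasp_force: 59.0
```

Request:
drive_tool(targets=[[1,0,0,1,0],[1,0,0,2,0],[1,0,0,3,0],[1,0,0,4,0],[1,0,0,5,0],[1,0,0,5,0],[1,0,0,5,0]])

```text
clock: 19.15
position: [503.0, -216.2, 91.7]
ee_rot: [0.979, 0.206, -0.0, -0.0]
contact_force: [-0.2, 0.2, -1.4]
gripper_width: 26.4
grasp_force: 59.0
```

The lip is past the taper with no side force. Next I press through the click.

Request:
drive_tool(targets=[[1,0,0,1,0],[1,0,0,2,0],[1,0,0,3,0],[1,0,0,4,0],[1,0,0,4,0]])

```text
clock: 19.65
position: [503.8, -216.2, 89.4]
ee_rot: [0.978, 0.206, 0.001, 0.001]
contact_force: [-1.5, 2.0, 7.6]
gripper_width: 26.5
grasp_force: 60.3
```

Request:
drive_tool(targets=[[1,0,0,1,0],[1,0,0,2,0],[1,0,0,3,0],[1,0,0,4,0],[1,0,0,5,0],[1,0,0,5,0]])

```text
clock: 20.25
position: [502.8, -215.8, 81.4]
ee_rot: [0.979, 0.206, -0.0, -0.0]
contact_force: [1.8, 1.9, -6.5]
gripper_width: 26.2
grasp_force: 59.5
```

Request:
drive_tool(targets=[[1,0,0,0.7,0],[1,0,0,1.4,0],[1,0,0,2,0],[1,0,0,2.5,0],[1,0,0,2.5,0]])

```text
clock: 20.75
position: [502.8, -216.5, 80.3]
ee_rot: [0.979, 0.206, -0.0, 0.0]
contact_force: [-0.2, 1.3, -2.4]
gripper_width: 26.3
grasp_force: 60.0
```

Request:
drive_tool(targets=[[1,0,0,0.5,0],[1,0,0,1,0],[1,0,0,1.5,0],[1,0,0,1.5,0],[1,0,0,1.5,0]])

```text
clock: 21.25
position: [503.1, -216.4, 79.0]
ee_rot: [0.979, 0.206, 0.0, 0.0]
contact_force: [-0.8, -0.8, 1.7]
gripper_width: 26.5
grasp_force: 60.5
```

Request:
drive_tool(targets=[[1,0,0,0.5,0],[1,0,0,1,0],[1,0,0,1.5,0],[1,0,0,2,0],[1,0,0,2,0],[1,0,0,2,0]])

```text
clock: 21.85
position: [503.2, -216.4, 78.8]
ee_rot: [0.978, 0.206, 0.0, 0.0]
contact_force: [-3.8, 2.3, 12.4]
gripper_width: 26.2
grasp_force: 61.6
```

Request:
drive_tool(targets=[[1,0,0,0.6,0],[1,0,0,1.2,0],[1,0,0,1.2,0],[1,0,0,1.2,0],[1,0,0,1.2,0],[1,0,0,1.2,0],[1,0,0,1.2,0]])

```text
clock: 22.55
position: [503.2, -216.4, 78.8]
ee_rot: [0.978, 0.207, 0.0, 0.001]
contact_force: [-5.9, 3.5, 19.0]
gripper_width: 26.0
grasp_force: 62.2
```

```bash
python3 -c "
from bench import arm
s=arm.read_state(); print(s['position'],s['contact_force']); print(arm.job_done())"
```

```text
[ 503.240435   -216.37948813   78.77383916] [-5.92542651  3.49854849 18.95155238]
the job is handed in; nothing more can be done
None
```

The job is handed in, with no verdict returned: the tile looked flat on the pedestal, and the cap was pressed through the click until it stopped at the expected height, still gripped and pressed down with about 19 N (clock about 22.6 s); I viewed 11 pictures, one over the limit of 10.

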